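Roll the empty wire spool up into the respooling stand and shut its keeper arm

TASK

Load the empty metal spool into the respooling stand: with shut fingers push it steadily up the ramp and over the lower roller until it drops into the cradle and lies on both rollers at the back stop, and do not let it get away and roll back down. Then push the keeper arm round until it lies fully across the ramp behind the spool, against its catch. Push gently and force nothing against its stop; the spool must not be lifted or carried, and the roll of tape, the end clamp and the relay beside the stand stay where they are.

Things in the scene. Friction and masses are not known exactly. Their poses are not given: they have to be found in the camera images.
- stand: dark grey sheet-metal respooling stand, 212 x 78 mm, screwed down. Origin: on the worktop in the middle of the ramp; x points uphill (the push direction), y to the left of that, z up. Along x: a lip 8.5 mm high at -100 to -96 mm, a level apron (4 mm up) to -45, the ramp to +45, two rollers, a back stop 60 mm high. Side rails, 68 mm apart inside, 17 to 32 mm high
- ramp_foot (a point): fixed point of the stand where apron and ramp meet: x = -45, y = 0, z = 4 mm in the stand
- ramp_top (a point): fixed point of the stand at the top edge of the ramp: x = 45, y = 0, z = 19 mm (the ramp climbs 15 mm in 90, 9.5 degrees). Just beyond it lie two free-turning steel rollers across the channel, 18 mm thick: axis of the lower at x = 52, z = 11.4 mm, of the higher at x = 98, z = 16 mm, between side cheeks 36 mm high
- seat (a point): fixed point of the stand at x = 71.7, y = 0, z = 46.8 mm: where the middle of the spool lies when it rests in the cradle on both rollers. The rubber buffer of the back stop is then 3 mm beyond the flanges; a spool pushed against it falls back into the seat when let go
- spool: smooth empty metal wire spool, 0.4 kg: flanges 63 mm across and 5 mm thick, 63 mm over both, on a hub 44 mm across; the gap between the flanges is 53 mm, so shut fingers go in and push on the hub. Origin: its middle; its axis is its y. It starts on the apron, axis across, its middle 35.5 mm above the worktop (51.9 mm as it tops the lower roller, where it drops 5 mm into the cradle)
- keeper (a joint): keeper arm, a level steel rod 9 mm thick, 103 mm long from its upright pivot, its middle 48 mm above the worktop. 0 rad = open, pointing downhill and 60 degrees outward (to the stand's -y side); grows as it turns clockwise seen from above; 2.618 rad (end of travel) = shut, across the ramp along the stand's y. Starts at 0 to 1.0; stiff (1 N at its middle), stays where it is left
- keeper_pivot (a point): fixed point of the stand on the pivot axis of the keeper arm, at the arm's height: x = 29, y = -44, z = 48 mm in the stand; its post is 63 mm high. The catch post that the shut arm lies in stands at x = 30, y = +44 mm, 56 mm high
- keeper_mid (a point): point on the axis of the keeper arm, 55 mm from the pivot; moves with the arm
- tape_roll: roll of black insulating tape, 65 mm across, 19 mm high, lying loose beyond the stand on its +y side; origin under its centre
- end_clamp: light plastic rail end clamp, 34 x 42 x 10 mm, lying loose beside the apron on the +y side; origin under its centre
- relay: small light plug-in relay, 12 x 33 x 15 mm, lying loose beside the cradle on the -y side; origin under its centre

How it is judged:
By the outcome, as a careful person would: the job done as asked, in the order asked, and still so for the second after the job is handed in, with the robot touching nothing.
It also fails if it takes over 54 s, if anything falls off the work surface, if the arm or the gripper's body presses on something with over 40 N, if the wrist force passes 120 N, or if a joint passes its speed limit or range.

ROBOT

A 7-joint arm with a two-finger parallel gripper is mounted at the origin on a cart in front of the work surface, level with it; the furniture and walls round the work are solid. World frame = base frame: x ahead of the robot, y to its left, z up, the work surface at z = 0. Lengths are in m, angles in rad, forces in N, time in s.
With the tool pointing down it reaches from about 0.425 to 0.925 m from the base axis. Payload 6.8 kg.
Tool frame: the origin (TCP) lies on the centre line of the jaws, within the pads' length; the fingertips stand 25 mm ahead of it and the grasp point (between the pads) lies 6 mm ahead of it; z points along the fingers, y is the line along which they close (so a half turn about z gives the same grasp; the last joint's range is limited). The gripper opens to 85 mm and grips with 20 to 120 N. Pads are 22 mm wide; open, the fingers measure 114 mm over their backs; the gripper's body (76 mm by 85 mm) begins 54 mm behind the grasp point. The pads swing forward as they close: fully open they stand 13 mm farther back than shut.
Start: joints at [1.135, 0.477, 0.022, 1.555, -0.011, 1.109, -0.083], TCP at [0.217, -0.639, 0.256] pointing down, gripper open.
Joint ranges: [-2.96, 2.96], [-0.34, 2.1], [-1.41, 1.46], [0.24, 2.44], [-1.37, 4.51], [0.17, 1.92], [-2.96, 2.96]. Speed limits (rad/s): [2.39, 2.39, 3.14, 3.14, 3.14, 3.14, 3.14].

INTERFACE

Orientations are given as a rotation vector (axis times angle).
In Python, from bench import telemetry, grab_frame, job gives the robot as it stands.
- The arm moves only by the tool apply_moves, never from a script. Its argument "rows" is a list of rows, each a list of 2 entries, a list of its own where there are three numbers: the shift along the tool's x, y, z each as a share of 250 mm, from -1 to 1, then the turn, a rotation vector about the tool's x, y, z each as a share of pi rad, from -1 to 1. A call has 1 to 10 rows; each row is the pose to reach, as a shift and turn from the pose commanded when the call began, along the tool's axes at that moment, turning the shorter way round; what a row does not reach only later rows make up. A row lasts 1/8 s, in which the tool goes at most 62.5 mm and 10.7 degrees, less where a joint would pass 70% of its speed; a pose out of reach is approached as far as the arm can. A call with a number of a shift or a turn outside -1 to 1 is refused whole. A call with a gripper value outside its range is refused whole. "jaw" is the gripper's target within -1 to 1 (fully open at 1, half-way at 0, shut at -1), set as the call begins (left out, the last holds). The fingers move at their own pace and stop on an object; "newtons" is the grip in N (left out, the last holds). Time passes only in rows, so rows that repeat a pose let the fingers close. It gives the time, the measured TCP pose, the force, the opening and the grip force at its end, in the units of the state.
- telemetry.get_obs(): the state, without advancing time (a new reading comes with each control period).
- grab_frame(name): name is "scene" or "top" or "wrist"; returns a dict with "frame" (400x640x3 uint8, red, green, blue), "vertical_fov" (degrees; the focal length in pixels is half the picture's height over the tangent of half this angle, whatever the lens; pixels are square), "cx", "cy" (the principal point, pixels), "origin" and "attitude" of the camera in the world. Camera axes: x right, y up, looking along -z (the intrinsics and any distortion apply to the point x, -y, -z); pixel columns grow to the right and rows downward; lengths in m; the calibration is good to about 2 mm. The wrist camera is an equidistant fisheye: a pixel r from the principal point sees the ray r / f radians off the axis. A picture is of the moment at which its call begins. There is no depth.
- job.hand_in(): hands the job in; it is judged then, once.
The state is a dict: "clock": time; "joints": joint angles; "qvel": joint speeds; "tau": joint torques, N m; "tcp_pos": TCP position; "orientation": TCP orientation; "contact_force": force on the tool from outside, world axes, zero at the start; "moment": the same for the moment, N m; "grip_width": finger opening in m; "gripper_force": force on a finger pad.
Only numpy, scipy, OpenCV 4.12 (cv2) and the standard library are available. Lean on these libraries where they do the work, as an engineer would, in place of code of your own. Each camera call takes 0.05 s, during which the arm holds its last target. There are 200 camera calls.

## Working session

There is one attempt and no reset: what is moved stays moved. The work goes in short steps, Python scripts to look and compute and a tool call to move; the robot and the scene stay as the last step left them, time stands still between calls to the robot, and variables do not carry over. Pictures are saved under pics/ and viewed, at most 10 in all, crops included, and the job is handed in when it is done.

Besides the shell and the picture viewer there is one more tool, called after "Request:" as name([rows], argument=value, ...), one row to a line, values as JSON. apply_moves: Moves the arm, as the interface text tells. Its arguments: {"type":"object","properties":{"rows":{"type":"array"},"jaw":{"type":"number"},"newtons":{"type":"number"}},"required":["rows"]}

```bash
mkdir -p pics; ls; python3 - <<'E'
from bench import telemetry, grab_frame
import cv2, numpy as np
o=telemetry.get_obs()
print({k:np.round(v,4).tolist() for k,v in o.items()})
fs={n:grab_frame(n) for n in("scene","top")}
for n,f in fs.items():
    print(n,f["vertical_fov"],f["cx"],f["cy"],np.round(f["origin"],4).tolist(),np.round(f["attitude"],4).tolist())
    cv2.imwrite(f"pics/{n}0.png",f["frame"][...,::-1])
E
```

```text
pics
{'clock': 0.0, 'joints': [1.1349, 0.4778, 0.0223, 1.5565, -0.0115, 1.1093, -0.0831], 'qvel': [-0.0009, -0.0003, -0.0005, -0.0007, 0.0005, -0.0024, 0.0005], 'tau': [-0.0004, -59.644, 1.6077, -28.1193, 0.0124, 0.0093, 0.0], 'tcp_pos': [0.2171, -0.6385, 0.2553], 'orientation': [-3.0977, -0.5124, 0.0007], 'contact_force': [0.5717, 0.2098, -0.4154], 'moment': [-0.0152, -0.0142, 0.0442], 'gripper_force': 0.0, 'grip_width': 0.0852}
scene 47.16270778616873 327.84549160411814 195.7959808183647 [0.2307, -0.0741, 0.6906] [0.7102, -0.2029, -0.518]
top 42.92275156726873 317.243658695287 197.54275151753131 [0.3937, 0.4211, 0.8915] [0.12, -0.143, -1.5857]
```

View pics/scene0.png

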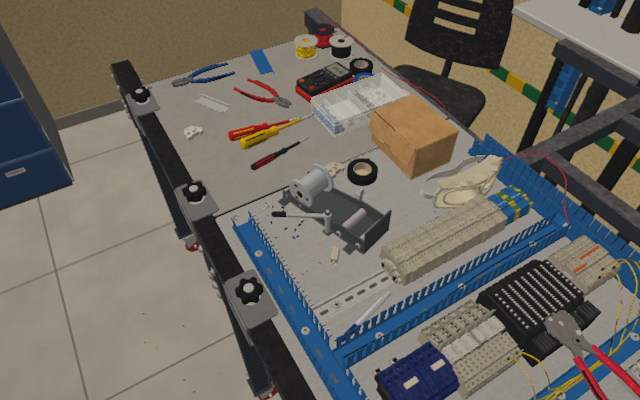

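View pics/top0.png

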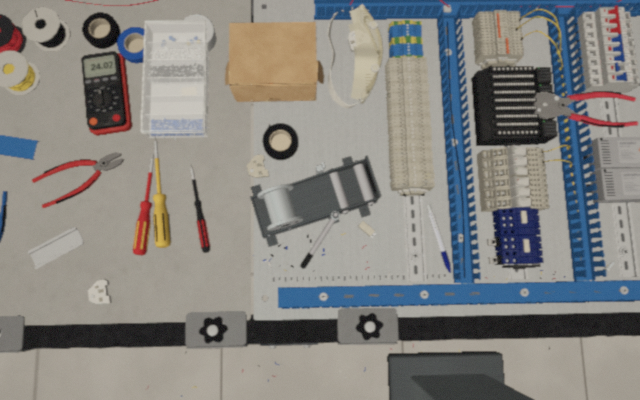

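The scene view shows the stand at about (335,215), and the top view shows it from (262,215) to (372,185), with the spool at (280,208), keeper pivot at (335,217), tip at (303,266), tape at (281,141). I'll enlarge both.

```bash
cat > h.py <<'E'
from bench import telemetry, grab_frame
import cv2, numpy as np
from scipy.spatial.transform import Rotation as R
def K(f):
    F=200/np.tan(np.radians(f["vertical_fov"])/2); return F
def ray(f,u,v):
    F=K(f); d=np.array([(u-f["cx"])/F,-(v-f["cy"])/F,-1.]); return R.from_rotvec(f["attitude"]).apply(d)
def onz(f,u,v,z):
    d=ray(f,u,v);o=np.array(f["origin"]); return o+d*(z-o[2])/d[2]
def proj(f,p):
    F=K(f); c=R.from_rotvec(f["attitude"]).inv().apply(np.atleast_2d(p)-f["origin"])
    return np.c_[f["cx"]+F*c[:,0]/-c[:,2], f["cy"]-F*c[:,1]/-c[:,2]]
def crop(f,x0,y0,w,h,s,name):
    cv2.imwrite(name,cv2.resize(f["frame"][y0:y0+h,x0:x0+w,::-1],None,fx=s,fy=s,interpolation=cv2.INTER_CUBIC))
E
python3 - <<'E'
from h import *
t=grab_frame("top"); s=grab_frame("scene")
crop(t,240,125,150,150,4,"pics/t1.png"); crop(s,260,145,150,130,4,"pics/s1.png")
for q,z in(((335,217),.063),((303,266),.048),((281,141),.019),((262,215),0),((372,185),.06)): print(q,np.round(onz(t,*q,z),4))
E
```

```text
(335, 217) [0.5004 0.3791 0.063 ]
(303, 266) [0.4221 0.433  0.048 ]
(281, 141) [0.6434 0.469  0.019 ]
(262, 215) [0.5144 0.5047 0.    ]
(372, 185) [0.5533 0.3159 0.06  ]
```

View pics/t1.png

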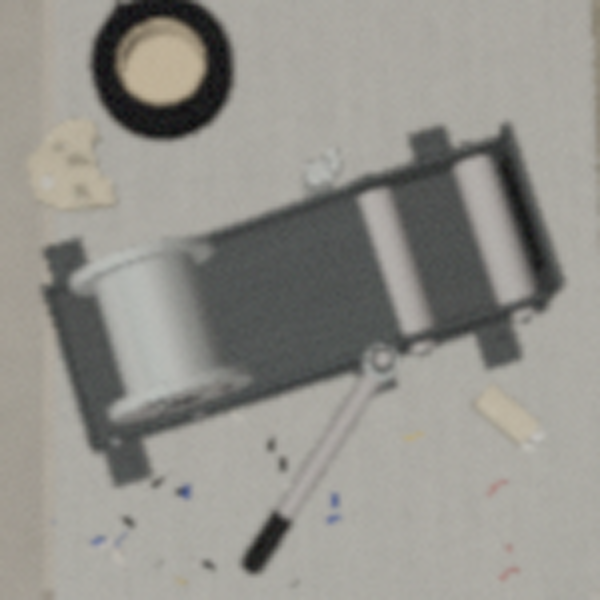

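View pics/s1.png

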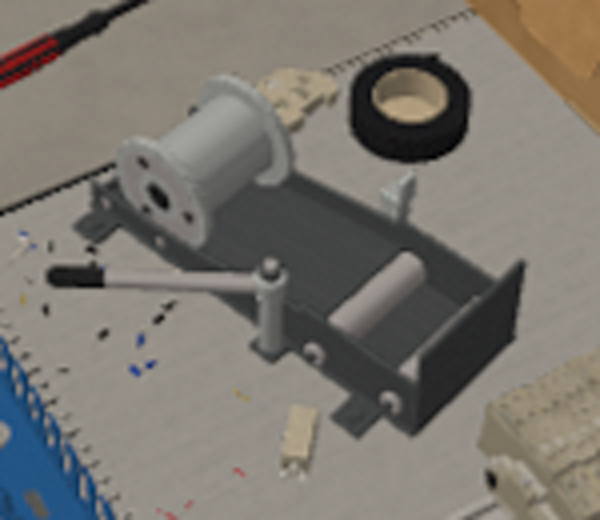

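The crops show the stand corners, pivot post top (381,358 in t1), catch (325,165), spool hub centre about (160,330), keeper tip (252,568), and the matching points in s1. I'll fit the stand pose to these.

```bash
cat > pose.py <<'E'
from h import *
from scipy.optimize import least_squares
t=grab_frame("top"); s=grab_frame("scene")
ft=lambda u,v:((u+.5)/4-.5+240,(v+.5)/4-.5+125)
fs=lambda u,v:((u+.5)/4-.5+260,(v+.5)/4-.5+145)
P=[(t,ft(381,356),(29,-44,63)),(t,ft(507,125),(112,39,60)),(t,ft(560,285),(112,-39,60)),
(t,ft(47,288),(-100,39,17)),(t,ft(98,449),(-100,-39,17)),
(s,fs(270,264),(29,-44,63)),(s,fs(404,178),(30,44,56)),(s,fs(522,263),(112,39,60)),(s,fs(415,370),(112,-39,60))]
def W(p,q): # stand mm -> world
    q=np.atleast_2d(q)/1000.; c,S=np.cos(p[2]),np.sin(p[2])
    return np.c_[p[0]+c*q[:,0]-S*q[:,1],p[1]+S*q[:,0]+c*q[:,1],q[:,2]]
res=lambda p:np.concatenate([(proj(f,W(p,[m]))[0]-uv) for f,uv,m in P])
r=least_squares(res,[.53,.41,-1.3],loss="soft_l1"); p=r.x
def S(p,w):
    w=np.array(w);d=w[:2]-p[:2];c,s_=np.cos(p[2]),np.sin(p[2]);return np.round([1e3*(c*d[0]+s_*d[1]),1e3*(-s_*d[0]+c*d[1]),1e3*w[2]],1)
if __name__=="__main__":
    print(p,np.degrees(p[2]));print(res(p).reshape(-1,2).round(2))
    for n,u,v,z in(("hub L top",97,290,.0355),("hubmid",160,330,.0355),("hub top edge R",205,310,.0355),("tip",250,572,.048),("rolL",396,262,.0204),("rolH",497,228,.025),("tape",161,65,.019),("clamp",75,165,.01),("relay",510,415,.015)):
        print(n,S(p,onz(t,*ft(u,v),z)),onz(t,*ft(u,v),z).round(4))
    np.save("p.npy",p)
E
python3 pose.py
```

```text
[ 0.53785707  0.41598216 -1.2903208 ] -73.92993622500911
[[ 2.    1.38]
 [ 2.48 -1.73]
 [ 3.87  1.92]
 [-0.8  -1.66]
 [-1.03  0.84]
 [-0.67 -0.14]
 [-2.15 -2.08]
 [ 1.52 -0.59]
 [ 0.52 -1.87]]
hub L top [-78.2  25.   35.5] [0.5403 0.4981 0.0355]
hubmid [-57.5   0.6  35.5] [0.5225 0.4714 0.0355]
hub top edge R [-36.8   3.2  35.5] [0.5308 0.4522 0.0355]
tip [ -50.6 -108.6   48. ] [0.4195 0.4345 0.048 ]
rolL [48.9  1.5 20.4] [0.5529 0.3694 0.0204]
rolH [95.   2.2 25. ] [0.5663 0.3253 0.025 ]
tape [-23.6 116.9  19. ] [0.6436 0.471  0.019 ]
clamp [-72.8  86.7  10. ] [0.601 0.51  0.01 ]
relay [ 76.3 -76.3  15. ] [0.4857 0.3215 0.015 ]
```

```bash
cat > fit2.py <<'E'
from pose import *
Q=[(t,ft(381,356),(29,-44,63)),(s,fs(270,264),(29,-44,63)),(s,fs(404,178),(30,44,56)),(t,ft(326,160),(30,44,56)),
(t,ft(72,368),(-100,0,8.5)),(t,ft(396,262),(52,0,11.4)),(t,ft(497,228),(98,0,16))]
res2=lambda p:np.concatenate([(proj(f,W(p,[m]))[0]-uv) for f,uv,m in Q])
r=least_squares(res2,p,loss="soft_l1",f_scale=1.); p=r.x
print(p,np.degrees(p[2]));print(res2(p).reshape(-1,2).round(2))
for n,u,v,z in(("hubmid",160,330,.0355),("tip",250,572,.048),("keepmid",318,465,.048)): print(n,S(p,onz(t,*ft(u,v),z)))
np.save("p.npy",p)
o=telemetry.get_obs();M=R.from_rotvec(o["orientation"]).as_matrix();print(M.round(3),o["tcp_pos"])
E
python3 fit2.py
```

```text
[ 0.53968771  0.41680983 -1.28159489] -73.42997843492999
[[ 1.64  0.07]
 [ 0.22 -0.81]
 [-1.66 -2.89]
 [-0.46  0.08]
 [-0.66 -0.36]
 [ 1.08 -0.01]
 [ 0.84  0.23]]
hubmid [-57.2  -0.9  35.5]
tip [ -51.3 -110.1   48. ]
keepmid [-11.2 -76.8  48. ]
[[ 0.947  0.322 -0.   ]
 [ 0.322 -0.947  0.   ]
 [ 0.    -0.    -1.   ]] [ 0.21732899 -0.63899455  0.25616002]
```

```bash
cat > mv.py <<'E'
from h import *
from pose import W
p=np.load("p.npy")
def st(x,y,z): return W(p,[(x,y,z)])[0]      # stand mm -> world
def tcp():
    o=telemetry.get_obs(); w=o["tcp_pos"]; d=w[:2]-p[:2];c,s=np.cos(p[2]),np.sin(p[2])
    return np.array([c*d[0]+s*d[1],-s*d[0]+c*d[1],w[2]])*1e3
def rows(ws,yaw=None):
    o=telemetry.get_obs();M=R.from_rotvec(o["orientation"]).as_matrix(); y0=np.arctan2(M[1,0],M[0,0])
    for w in ws: print((M.T@(np.array(w)-o["tcp_pos"])/.25).round(3).tolist())
    print("yaw",np.degrees(y0),"turn share z",-((p[2]+np.pi-y0+np.pi)%(2*np.pi)-np.pi)/np.pi, "tilt",M[:,2].round(4))
E
sed -i 's/^t=grab/t=grab/' pose.py
python3 - <<'E'
from mv import *
rows([(.40,-.50,.28),(.52,-.36,.28),(.6,-.2,.28),(.62,-.03,.28),(.6,.15,.28)])
E
```

```text
[0.871, -0.291, -0.095]
[1.506, -0.667, -0.095]
[2.015, -1.17, -0.095]
[2.309, -1.788, -0.095]
[2.465, -2.496, -0.095]
yaw 18.776375647357987 turn share z -0.48774247732062237 tilt [-0.  0. -1.]
```

Request:
apply_moves([
  [[0.2,-0.08,-0.05],[0,0,-0.04]],
  [[0.44,-0.16,-0.09],[0,0,-0.08]],
  [[0.65,-0.25,-0.09],[0,0,-0.12]],
  [[0.8,-0.38,-0.09],[0,0,-0.16]],
  [[0.92,-0.52,-0.09],[0,0,-0.2]],
  [[1.0,-0.7,-0.09],[0,0,-0.25]],
  [[1.0,-0.85,-0.09],[0,0,-0.25]],
  [[1.0,-0.95,-0.09],[0,0,-0.25]],
], jaw=-1)

```text
clock: 1.5
tcp_pos: [0.3773, -0.3319, 0.279]
orientation: [2.666, 1.662, -0.0]
contact_force: [-0.2, -0.1, 0.5]
grip_width: -0.0002
gripper_force: 0.0
```

```bash
python3 - <<'E'
from mv import *
print(telemetry.get_obs()["joints"].round(3),telemetry.get_obs()["tcp_pos"])
rows([(.56,-.18,.28),(.6,-.03,.28),(.62,.05,.28)])
E
```

```text
[ 0.836  0.184 -0.271  1.919  0.057  1.046  0.086] [ 0.37717489 -0.33137908  0.27909661]
[0.865, 0.391, -0.004]
[1.475, 0.271, -0.004]
[1.797, 0.202, -0.004]
yaw 63.93625899627351 turn share z -0.23685423649331397 tilt [-3.e-04  2.e-04 -1.e+00]
```

Request:
apply_moves([
  [[0.2,0.15,0],[0,0,-0.03]],
  [[0.4,0.28,0],[0,0,-0.06]],
  [[0.6,0.36,0],[0,0,-0.1]],
  [[0.8,0.39,0],[0,0,-0.14]],
  [[1.0,0.37,0],[0,0,-0.18]],
  [[1.0,0.37,0],[0,0,-0.2]],
])

```text
clock: 2.35
tcp_pos: [0.5733, -0.1455, 0.279]
orientation: [-2.012, -2.412, -0.005]
contact_force: [0.1, -0.8, -0.1]
grip_width: -0.0
gripper_force: 0.0
```

```bash
python3 - <<'E'
from mv import *
print(telemetry.get_obs()["joints"].round(3),telemetry.get_obs()["tcp_pos"])
rows([(.61,.05,.28),(.61,.10,.28),(.6,.2,.28)])
E
```

```text
[ 0.528  0.361 -0.482  1.711  0.183  1.114  0.163] [ 0.57176519 -0.1503012   0.27866164]
[0.763, 0.288, -0.005]
[0.96, 0.322, -0.005]
[1.361, 0.351, -0.005]
yaw 99.85179630243131 turn share z -0.0373234736813261 tilt [ 3.e-04  0.e+00 -1.e+00]
```

Request:
apply_moves([
  [[0.2,0.1,0],[0,0,-0.02]],
  [[0.4,0.18,0],[0,0,-0.04]],
  [[0.6,0.25,0],[0,0,-0.04]],
  [[0.8,0.29,0],[0,0,-0.04]],
  [[1.0,0.32,0],[0,0,-0.04]],
  [[1.0,0.32,0],[0,0,-0.04]],
])

```text
clock: 3.2
tcp_pos: [0.6071, 0.1141, 0.2791]
orientation: [-1.863, -2.528, -0.004]
contact_force: [0.4, -0.7, 0.5]
grip_width: -0.0004
gripper_force: 0.0
```

```bash
python3 - <<'E'
from mv import *
print(telemetry.get_obs()["joints"].round(3),telemetry.get_obs()["tcp_pos"])
rows([(.6,.2,.28),(.6,.30,.28),(.56,.45,.28),st(-130,0,280)])
E
```

```text
[ 0.153  0.423 -0.577  1.644  0.249  1.149 -0.192] [0.60792238 0.1084455  0.278594  ]
[0.36, 0.076, -0.006]
[0.742, 0.192, -0.006]
[1.363, 0.213, -0.007]
[1.78, 0.099, -0.007]
yaw 106.86946617911164 turn share z 0.0016635811891201318 tilt [ 1.e-04 -9.e-04 -1.e+00]
```

Request:
apply_moves([
  [[0.2,0.04,0],[0,0,0]],
  [[0.4,0.09,0],[0,0,0]],
  [[0.6,0.14,0],[0,0,0]],
  [[0.8,0.19,0],[0,0,0]],
  [[1.0,0.19,0],[0,0,0]],
  [[1.0,0.19,0],[0,0,0]],
])

```text
clock: 4.05
tcp_pos: [0.5783, 0.3656, 0.2786]
orientation: [-1.864, -2.527, -0.001]
contact_force: [0.3, -0.7, -0.2]
grip_width: -0.0003
gripper_force: 0.0
```

```bash
python3 - <<'E'
from mv import *
print(telemetry.get_obs()["joints"].round(3),telemetry.get_obs()["tcp_pos"],tcp())
rows([st(-130,0,280),st(-130,0,120),st(-130,0,57)])
E
```

```text
[-0.245  0.544 -0.602  1.473  0.318  1.224 -0.594] [0.58116081 0.36053155 0.27836939] [ 65.7687331   23.70097209 278.36938988]
[0.783, -0.091, -0.008]
[0.785, -0.091, 0.632]
[0.785, -0.091, 0.884]
yaw 106.82000215284161 turn share z 0.001388781043175562 tilt [ 4.0e-04 -1.7e-03 -1.0e+00]
```

Request:
apply_moves([
  [[0.2,-0.02,0],[0,0,0]],
  [[0.4,-0.05,0],[0,0,0]],
  [[0.6,-0.08,0],[0,0,0]],
  [[0.78,-0.09,0.05],[0,0,0]],
  [[0.78,-0.09,0.25],[0,0,0]],
  [[0.78,-0.09,0.4],[0,0,0]],
  [[0.78,-0.09,0.5],[0,0,0]],
  [[0.78,-0.09,0.5],[0,0,0]],
  [[0.78,-0.09,0.5],[0,0,0]],
])

```text
clock: 5.28
tcp_pos: [0.5033, 0.5417, 0.1552]
orientation: [1.872, 2.522, 0.003]
contact_force: [-0.6, -0.1, 1.2]
grip_width: -0.0001
gripper_force: 0.0
```

```bash
sed -i 's/^from pose import W/def W(p,q):\n    q=np.atleast_2d(q)\/1000.; c,S=np.cos(p[2]),np.sin(p[2])\n    return np.c_[p[0]+c*q[:,0]-S*q[:,1],p[1]+S*q[:,0]+c*q[:,1],q[:,2]]/' mv.py
python3 - <<'E'
from mv import *
print(telemetry.get_obs()["joints"].round(3),tcp())
rows([st(-130,0,120),st(-130,0,57),st(-98,0,57)])
f=grab_frame("wrist"); crop(f,0,0,640,400,1,"pics/w1.png")
f=grab_frame("top");crop(f,180,125,200,150,4,"pics/t2.png")
E
```

```text
[-0.554  0.741 -0.571  1.434  0.425  1.089 -0.909] [-130.04201637    0.75841074  155.16305553]
[-0.0, -0.003, 0.141]
[-0.0, -0.004, 0.393]
[-0.128, -0.004, 0.393]
yaw 106.82382887091107 turn share z 0.00141004058800594 tilt [ 1.7e-03  8.0e-04 -1.0e+00]
```

View pics/w1.png

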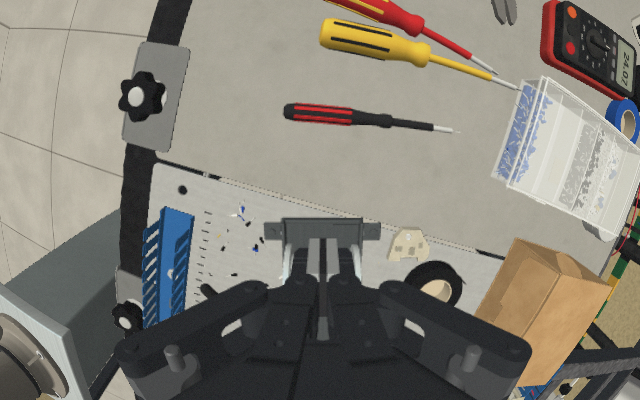

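The wrist view shows the shut fingers at column ~320, centred on the lip (278–362). I'll descend and approach.

Request:
apply_moves([
  [[0,0,0.12],[0,0,0]],
  [[0,0,0.25],[0,0,0]],
  [[0,0,0.39],[0,0,0]],
  [[-0.03,0,0.39],[0,0,0]],
  [[-0.06,0,0.39],[0,0,0]],
  [[-0.09,0,0.39],[0,0,0]],
  [[-0.11,0,0.39],[0,0,0]],
  [[-0.12,0,0.39],[0,0,0]],
  [[-0.12,0,0.39],[0,0,0]],
])

```text
clock: 6.5
tcp_pos: [0.5102, 0.5137, 0.0565]
orientation: [1.869, 2.525, 0.0]
contact_force: [0.1, 1.0, -0.5]
grip_width: -0.0
gripper_force: 0.0
```

```bash
python3 - <<'E'
from mv import *
print(tcp()); rows([st(-90,0,57),st(36,0,57)])
f=grab_frame("top");crop(f,230,125,150,150,4,"pics/t2.png")
E
```

```text
[-101.31183426   -0.60543021   56.53810811]
[-0.045, 0.002, -0.002]
[-0.549, -0.001, -0.002]
yaw 106.96764203703538 turn share z 0.002209002622029797 tilt [ 2.e-04  1.e-04 -1.e+00]
```

View pics/t2.png

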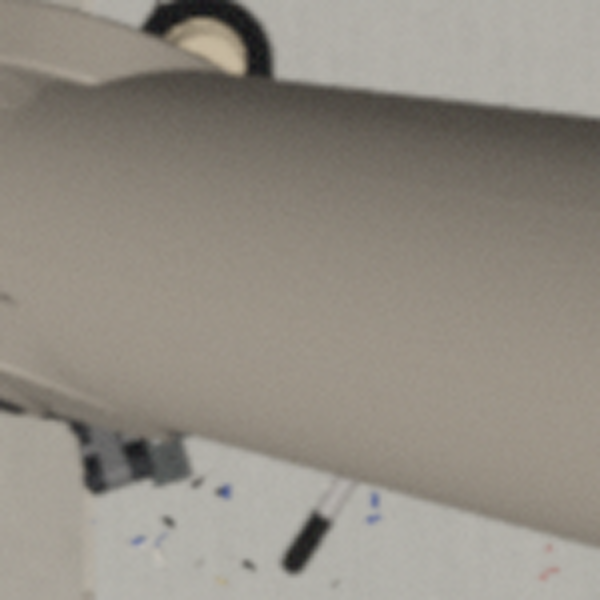

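The arm hides the stand from the top camera; the fingers are at stand x −101. I'll start the slow push.

Request:
apply_moves([
  [[-0.012,0,0],[0,0,0]],
  [[-0.024,0,0],[0,0,0]],
  [[-0.036,0,0],[0,0,0]],
  [[-0.048,0,0],[0,0,0]],
  [[-0.06,0,0],[0,0,0]],
  [[-0.072,0,0],[0,0,0]],
  [[-0.084,0,0],[0,0,0]],
  [[-0.096,0,0],[0,0,0]],
  [[-0.108,0,0],[0,0,0]],
  [[-0.12,0,0],[0,0,0]],
])

```text
clock: 7.8
tcp_pos: [0.5188, 0.4851, 0.0564]
orientation: [-1.869, -2.525, -0.0]
contact_force: [0.2, 1.4, 0.4]
grip_width: 0.0001
gripper_force: 0.6
```

```bash
python3 - <<'E'
from mv import *
print(tcp()); rows([st(0,0,57),st(36,0,57)])
f=grab_frame("scene");crop(f,240,125,180,150,4,"pics/s2.png")
E
```

```text
[-71.39653811  -0.49826183  56.35314486]
[-0.286, -0.0, -0.003]
[-0.43, -0.001, -0.003]
yaw 106.98477381932653 turn share z 0.0023041791903140535 tilt [ 0.e+00  2.e-04 -1.e+00]
```

View pics/s2.png

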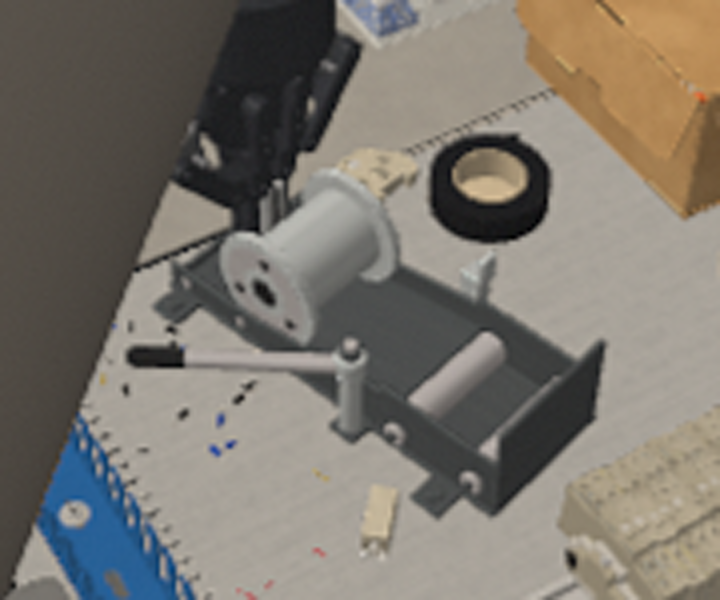

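The spool (hub at about (310,255) in the crop) has rolled forward with the fingers behind it. I'll continue.

Request:
apply_moves([
  [[-0.014,0,0],[0,0,0]],
  [[-0.028,0,0],[0,0,0]],
  [[-0.042,0,0],[0,0,0]],
  [[-0.056,0,0],[0,0,0]],
  [[-0.07,0,0],[0,0,0]],
  [[-0.084,0,0],[0,0,0]],
  [[-0.098,0,0],[0,0,0]],
  [[-0.112,0,0],[0,0,0]],
  [[-0.126,0,0],[0,0,0]],
  [[-0.14,0,0],[0,0,0]],
])

```text
clock: 9.1
tcp_pos: [0.5292, 0.4515, 0.0563]
orientation: [1.869, 2.525, 0.0]
contact_force: [-1.0, 1.5, 1.8]
grip_width: -0.0001
gripper_force: 0.6
```

Request:
apply_moves([
  [[-0.014,0,0],[0,0,0]],
  [[-0.028,0,0],[0,0,0]],
  [[-0.042,0,0],[0,0,0]],
  [[-0.056,0,0],[0,0,0]],
  [[-0.07,0,0],[0,0,0]],
  [[-0.084,0,0],[0,0,0]],
  [[-0.098,0,0],[0,0,0]],
  [[-0.112,0,0],[0,0,0]],
  [[-0.126,0,0],[0,0,0]],
  [[-0.14,0,0],[0,0,0]],
])

```text
clock: 10.35
tcp_pos: [0.5393, 0.418, 0.0563]
orientation: [1.869, 2.525, -0.0]
contact_force: [-0.8, 0.9, 0.8]
grip_width: -0.0002
gripper_force: 0.6
```

```bash
python3 - <<'E'
from mv import *
print(tcp()); rows([st(20,0,57),st(36,0,57)])
E
```

```text
[-1.22443594e+00 -1.97754410e-02  5.62980192e+01]
[-0.085, -0.001, -0.003]
[-0.149, -0.001, -0.003]
yaw 106.98406373295188 turn share z 0.0023002342660103717 tilt [-0.e+00 -1.e-04 -1.e+00]
```

Request:
apply_moves([
  [[-0.01,0,0],[0,0,0]],
  [[-0.02,0,0],[0,0,0]],
  [[-0.03,0,0],[0,0,0]],
  [[-0.04,0,0],[0,0,0]],
  [[-0.05,0,0],[0,0,0]],
  [[-0.06,0,0],[0,0,0]],
  [[-0.07,0,0],[0,0,0]],
  [[-0.08,0,0],[0,0,0]],
  [[-0.09,0,0],[0,0,0]],
  [[-0.1,0,0],[0,0,0]],
])

```text
clock: 11.6
tcp_pos: [0.5467, 0.394, 0.0562]
orientation: [1.869, 2.525, -0.0]
contact_force: [-0.1, -0.7, 0.4]
grip_width: 0.0001
gripper_force: 0.0
```

```bash
python3 - <<'E'
from mv import *
print(tcp()); rows([st(32,0,57),st(36,0,57)])
f=grab_frame("scene");crop(f,240,125,180,150,4,"pics/s3.png")
E
```

```text
[23.8479978   0.17017257 56.2221527 ]
[-0.033, -0.001, -0.003]
[-0.049, -0.001, -0.003]
yaw 106.9763018055773 turn share z 0.002257112447262687 tilt [-0.e+00 -2.e-04 -1.e+00]
```

View pics/s3.png

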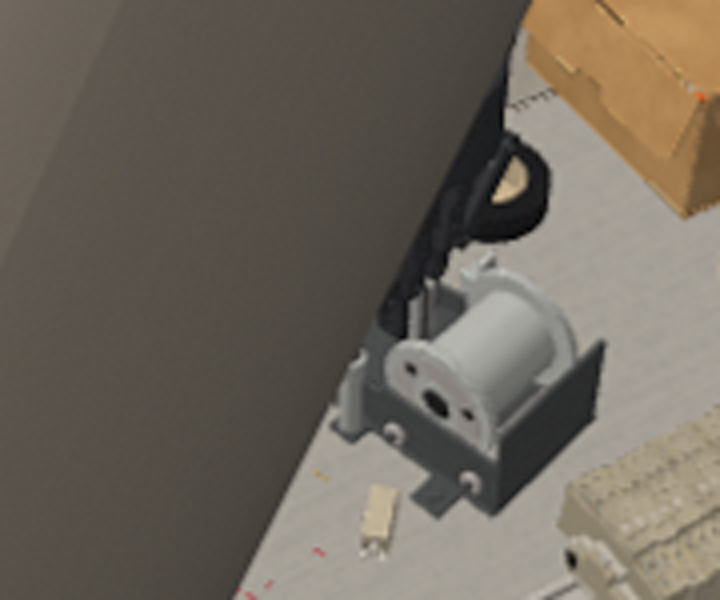

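The spool looks to be down in the cradle (axle hole at about (436,402) in the crop) and the finger force is zero. I'll check numerically against the seat.

```bash
python3 - <<'E'
from mv import *
f=grab_frame("scene")
for x,z in((71.7,46.8),(60,50.5),(52,51.9)):
    print(x,(proj(f,st(x,-31.5,z))-[240,125])*4)
print(tcp());rows([st(-20,0,57),st(-30,0,160)])
E
```

```text
71.7 [[438.7510885  396.18710571]]
60 [[419.2023553  377.20691007]]
52 [[405.83557877 365.88724816]]
[24.13344813  0.28580005 56.26327825]
[0.177, 0.0, -0.003]
[0.216, 0.0, -0.415]
yaw 106.95060944463465 turn share z 0.0021143771086924684 tilt [ 1.e-04 -4.e-04 -1.e+00]
```

Seated: predicted axle hole at (439,396) against (436,402) seen. I'll back off, rise and cross to the keeper's outer side.

Request:
apply_moves([
  [[0.03,0,0],[0,0,0]],
  [[0.08,0,0],[0,0,0]],
  [[0.16,0,0],[0,0,0]],
  [[0.2,0,-0.05],[0,0,0]],
  [[0.2,0,-0.2],[0,0,0]],
  [[0.2,0,-0.3],[0,0,0]],
  [[0.2,0,-0.3],[0,0,0]],
  [[0.2,0,-0.3],[0,0,0]],
])

```text
clock: 12.7
tcp_pos: [0.5316, 0.4421, 0.131]
orientation: [1.869, 2.525, -0.001]
contact_force: [0.0, 0.5, 0.2]
grip_width: 0.0
gripper_force: 0.0
```

```bash
cat > kp.py <<'E'
from mv import *
def pt(a,gap=0,r=50,z=63,hx=11,hy=14.5): # a = keeper angle rad
    th=np.radians(240)-a; n=np.array([-np.sin(th),np.cos(th)])
    d=hx*abs(n[0])+hy*abs(n[1])+4.5+gap
    q=np.array([29,-44])+r*np.array([np.cos(th),np.sin(th)])+d*n
    return st(*q,z),q.round(1)
E
python3 - <<'E'
from kp import *
print(tcp(),pt(.36,12)[1]);rows([st(13,-103,130),st(13,-103,63)])
E
```

```text
[-26.5784094   -0.51946676 131.01506905] [  12.4 -102.5]
[-0.155, -0.411, 0.004]
[-0.155, -0.411, 0.272]
yaw 107.00185339195554 turn share z 0.0023990657049196063 tilt [-3.e-04 -5.e-04 -1.e+00]
```

Request:
apply_moves([
  [[-0.05,-0.15,0],[0,0,0]],
  [[-0.1,-0.3,0],[0,0,0]],
  [[-0.155,-0.41,0],[0,0,0]],
  [[-0.155,-0.41,0.03],[0,0,0]],
  [[-0.155,-0.41,0.15],[0,0,0]],
  [[-0.155,-0.41,0.27],[0,0,0]],
  [[-0.155,-0.41,0.27],[0,0,0]],
  [[-0.155,-0.41,0.27],[0,0,0]],
])

```text
clock: 13.7
tcp_pos: [0.4456, 0.3759, 0.0641]
orientation: [-1.869, -2.525, -0.001]
contact_force: [-0.3, 0.0, -0.0]
grip_width: -0.0001
gripper_force: 0.0
```

```bash
python3 - <<'E'
from kp import *
print(tcp());A=np.r_[.36:1.3:.1];print([pt(a)[1].tolist() for a in A]);rows([pt(a)[0] for a in A])
f=grab_frame("scene");crop(f,240,125,180,150,4,"pics/s4.png")
E
```

```text
[  12.38384042 -101.83322195   64.13082627]
[[4.7, -93.3], [-0.1, -90.6], [-4.7, -87.3], [-9.0, -83.3], [-12.9, -78.8], [-16.3, -73.7], [-19.1, -68.2], [-21.2, -62.5], [-22.9, -58.4], [-24.3, -54.0]]
[0.03, 0.035, 0.005]
[0.049, 0.045, 0.005]
[0.068, 0.059, 0.005]
[0.085, 0.075, 0.005]
[0.1, 0.093, 0.005]
[0.114, 0.113, 0.005]
[0.125, 0.136, 0.005]
[0.133, 0.158, 0.005]
[0.14, 0.175, 0.005]
[0.145, 0.193, 0.005]
yaw 106.98640509163754 turn share z 0.0023132418142641203 tilt [ 0.e+00  7.e-04 -1.e+00]
```

View pics/s4.png

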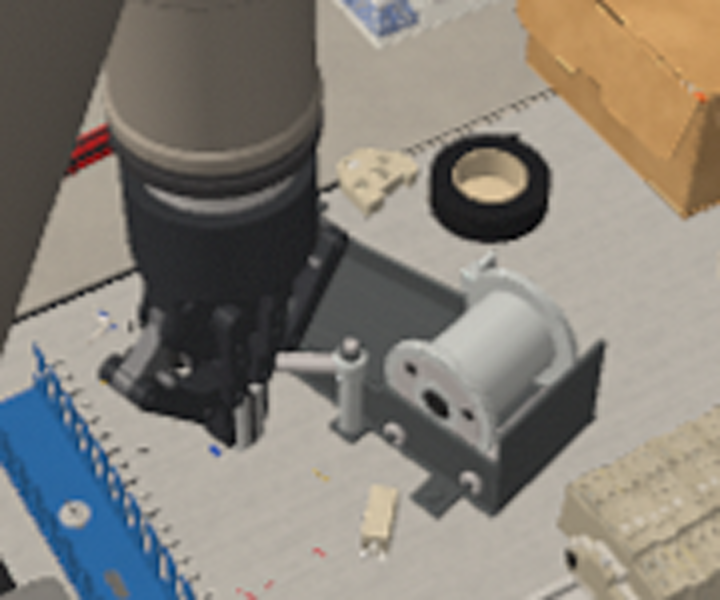

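The spool is still seated and the fingers (about (240,420)) stand on the outer side of the keeper. I'll sweep it.

Request:
apply_moves([
  [[0.03,0.035,0],[0,0,0]],
  [[0.05,0.045,0],[0,0,0]],
  [[0.068,0.059,0],[0,0,0]],
  [[0.085,0.075,0],[0,0,0]],
  [[0.1,0.093,0],[0,0,0]],
  [[0.114,0.113,0],[0,0,0]],
  [[0.125,0.136,0],[0,0,0]],
  [[0.133,0.158,0],[0,0,0]],
  [[0.14,0.175,0],[0,0,0]],
  [[0.145,0.193,0],[0,0,0]],
])

```text
clock: 15.0
tcp_pos: [0.4809, 0.424, 0.0637]
orientation: [-1.869, -2.525, 0.0]
contact_force: [-1.9, -1.6, -0.7]
grip_width: 0.0
gripper_force: 0.6
```

```bash
python3 - <<'E'
from kp import *
print(tcp());A=np.r_[1.36:2.25:.1];print([pt(a)[1].tolist() for a in A]);rows([pt(a)[0] for a in A])
E
```

```text
[-23.69670823 -54.26990668  63.74184466]
[[-25.2, -49.2], [-25.7, -44.3], [-25.6, -39.1], [-25.0, -33.8], [-23.6, -28.4], [-21.7, -23.1], [-19.0, -17.9], [-15.7, -13.0], [-11.7, -8.3]]
[0.006, 0.02, 0.003]
[0.008, 0.04, 0.003]
[0.007, 0.061, 0.003]
[0.004, 0.082, 0.003]
[-0.001, 0.103, 0.003]
[-0.009, 0.125, 0.003]
[-0.02, 0.145, 0.003]
[-0.033, 0.165, 0.003]
[-0.049, 0.183, 0.003]
yaw 106.9854851763831 turn share z 0.002308131173961618 tilt [-2.e-04 -1.e-04 -1.e+00]
```

Request:
apply_moves([
  [[0.006,0.02,0],[0,0,0]],
  [[0.008,0.04,0],[0,0,0]],
  [[0.007,0.061,0],[0,0,0]],
  [[0.004,0.082,0],[0,0,0]],
  [[-0.001,0.103,0],[0,0,0]],
  [[-0.009,0.125,0],[0,0,0]],
  [[-0.02,0.145,0],[0,0,0]],
  [[-0.033,0.165,0],[0,0,0]],
  [[-0.049,0.183,0],[0,0,0]],
])

```text
clock: 16.12
tcp_pos: [0.5285, 0.4255, 0.0638]
orientation: [-1.869, -2.525, -0.0]
contact_force: [-0.8, -0.7, -0.1]
grip_width: -0.0002
gripper_force: 0.6
```

```bash
python3 - <<'E'
from kp import *
print(tcp());A=[2.25,2.34,2.42,2.5,2.56,2.6,2.618,2.65,2.7];print([pt(a)[1].tolist() for a in A]);rows([pt(a)[0] for a in A])
E
```

```text
[-11.49576377  -8.26524235  63.80833883]
[[-7.6, -4.5], [-3.0, -1.1], [1.4, 1.5], [6.1, 3.6], [9.8, 5.0], [12.3, 5.7], [13.5, 6.0], [14.6, 6.5], [16.5, 7.2]]
[-0.016, 0.015, 0.003]
[-0.034, 0.028, 0.003]
[-0.052, 0.039, 0.003]
[-0.071, 0.047, 0.003]
[-0.086, 0.052, 0.003]
[-0.096, 0.055, 0.003]
[-0.1, 0.056, 0.003]
[-0.105, 0.058, 0.003]
[-0.112, 0.061, 0.003]
yaw 106.98224100375515 turn share z 0.0022901079926951357 tilt [-1.e-04  2.e-04 -1.e+00]
```

Request:
apply_moves([
  [[-0.016,0.015,0],[0,0,0]],
  [[-0.034,0.028,0],[0,0,0]],
  [[-0.052,0.039,0],[0,0,0]],
  [[-0.066,0.046,0],[0,0,0]],
  [[-0.076,0.05,0],[0,0,0]],
  [[-0.084,0.052,0],[0,0,0]],
  [[-0.09,0.054,0],[0,0,0]],
  [[-0.09,0.054,0],[0,0,0]],
])

```text
clock: 17.12
tcp_pos: [0.5479, 0.4078, 0.0638]
orientation: [1.869, 2.525, 0.0]
contact_force: [-0.3, 0.6, 0.0]
grip_width: -0.0002
gripper_force: 0.1
```

Request:
apply_moves([
  [[-0.003,0,0],[0,0,0]],
  [[-0.006,0,0],[0,0,0]],
  [[-0.006,0,0],[0,0,0]],
])

```text
clock: 17.5
tcp_pos: [0.5483, 0.4067, 0.0639]
orientation: [1.869, 2.525, 0.001]
contact_force: [-0.6, -0.0, -0.1]
grip_width: 0.0004
gripper_force: 0.6
```

Request:
apply_moves([
  [[-0.003,0,0],[0,0,0]],
  [[-0.005,0,0],[0,0,0]],
  [[-0.005,0,0],[0,0,0]],
])

```text
clock: 17.88
tcp_pos: [0.5483, 0.4065, 0.064]
orientation: [-1.868, -2.525, -0.003]
contact_force: [-0.3, 5.6, -1.8]
grip_width: 0.0001
gripper_force: 2.4
```

```bash
python3 - <<'E'
from kp import *
print(tcp()); o=telemetry.get_obs();print(o["contact_force"])
E
```

```text
[12.33483135  5.27470886 63.99793525]
[-0.34931154  5.57098354 -1.75910595]
```

Force rose to 5.6 N with the motion stalled, so this looks like the catch. I'll retreat and check.

Request:
apply_moves([
  [[0.03,0,0],[0,0,0]],
  [[0.1,0,0],[0,0,0]],
  [[0.16,0,-0.02],[0,0,0]],
  [[0.2,0,-0.2],[0,0,0]],
  [[0.3,0,-0.4],[0,0,0]],
  [[0.5,0,-0.5],[0,0,0]],
  [[0.7,0.1,-0.6],[0,0,0]],
  [[0.9,0.3,-0.6],[0,0,0]],
  [[1.0,0.5,-0.6],[0,0,0]],
  [[1.0,0.5,-0.6],[0,0,0]],
])

```text
clock: 19.12
tcp_pos: [0.5954, 0.684, 0.2087]
orientation: [-1.869, -2.523, 0.004]
contact_force: [0.0, -0.2, -0.9]
grip_width: -0.0002
gripper_force: 0.0
```

```bash
python3 - <<'E'
from kp import *
print(tcp())
t=grab_frame("top");s=grab_frame("scene")
a=cv2.resize(t["frame"][140:240,250:400,::-1],None,fx=5,fy=5,interpolation=3)[:, :600]
b=cv2.resize(s["frame"][150:260,300:400,::-1],None,fx=2.8,fy=2.8,interpolation=3)
im=np.zeros((600,780,3),np.uint8);im[:290,:750]=cv2.resize(t["frame"][150:208+0,250:400,::-1],(750,290),interpolation=3)
c=cv2.resize(s["frame"][185:247,300:450,::-1],(750,310),interpolation=3);im[290:,:750]=c
cv2.imwrite("pics/f.png",im)
for n,f,x0,y0,dy in(("t",t,250,150,0),("s",s,300,185,290)):
    for q in((29,-44,63),(29,59,48),(30,44,56),(29,0,48),(71.7,0,46.8),(71.7,-31.5,46.8)):
        print(n,q,((proj(f,st(*q))[0]-[x0,y0]+.5)*5+[0,dy]).round())
E
```

```text
[-240.24562337  129.62991335  208.69371684]
t (29, -44, 63) [435. 321.]
t (29, 59, 48) [339.  41.]
t (30, 44, 56) [356.  76.]
t (29, 0, 48) [392. 204.]
t (71.7, 0, 46.8) [512. 167.]
t (71.7, -31.5, 46.8) [542. 254.]
s (29, -44, 63) [139. 417.]
s (29, 59, 48) [319. 291.]
s (30, 44, 56) [297. 299.]
s (29, 0, 48) [219. 376.]
s (71.7, 0, 46.8) [307. 438.]
s (71.7, -31.5, 46.8) [251. 488.]
```

View pics/f.png

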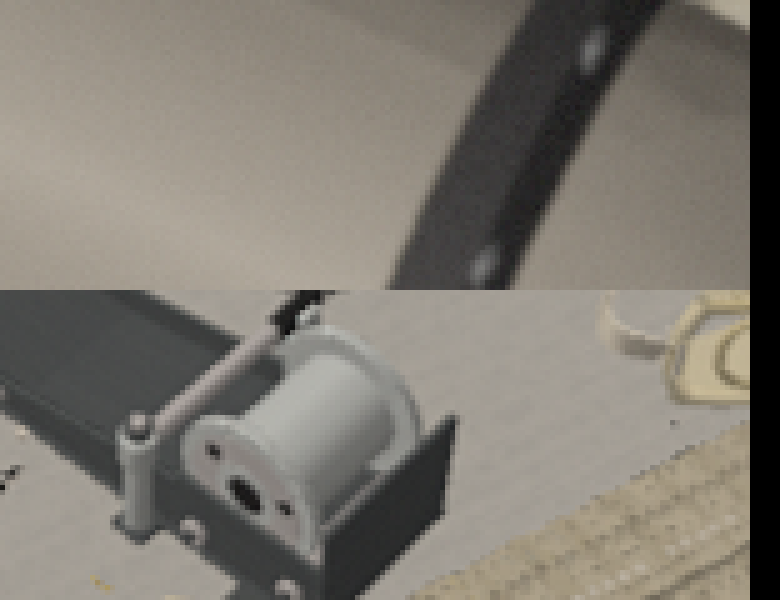

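The scene view shows the spool seated and the rod running from the pivot (139,417) to the catch (300,318). The top view is hidden by the arm, so I'll clear it and measure the rod angle from both cameras.

Request:
apply_moves([
  [[-0.1,0,-0.15],[0,0,0]],
  [[-0.3,0,-0.3],[0,0,0]],
  [[-0.5,0,-0.3],[0,0,0]],
  [[-0.7,0,-0.3],[0,0,0]],
  [[-0.9,0,-0.3],[0,0,0]],
  [[-1,0,-0.3],[0,0,0]],
])

```text
clock: 19.98
tcp_pos: [0.6688, 0.4377, 0.2909]
orientation: [1.871, 2.52, 0.001]
contact_force: [0.2, -0.1, 0.8]
grip_width: -0.0003
gripper_force: 0.0
```

Request:
apply_moves([
  [[-0.2,0,0],[0,0,0]],
  [[-0.4,0,0],[0,0,0]],
  [[-0.6,0,0],[0,0,0]],
  [[-0.8,0,0],[0,0,0]],
  [[-1,-0.1,0],[0,0,0]],
  [[-1,-0.1,0],[0,0,0]],
])

```text
clock: 20.72
tcp_pos: [0.7174, 0.1896, 0.2896]
orientation: [1.876, 2.516, -0.004]
contact_force: [-0.0, 0.1, 0.4]
grip_width: 0.0001
gripper_force: 0.0
```

```bash
python3 - <<'E'
from kp import *
print(telemetry.get_obs()["tcp_pos"])
for n in("top","scene"):
    f=grab_frame(n); g=cv2.cvtColor(f["frame"],cv2.COLOR_RGB2GRAY).astype(np.float32)
    cv2.imwrite(f"pics/{n}9.png",f["frame"][...,::-1])
    out=[]
    for y in range(-30,42,4):   # profile along stand x across the rod, points on plane z=48
        xs=np.arange(8,40,.5); uv=proj(f,np.array([st(x,y,48) for x in xs])).astype(np.float32)
        v=cv2.remap(g,uv[:,:1],uv[:,1:],cv2.INTER_LINEAR).ravel()
        out.append((y,v[::4].round().astype(int).tolist()))
    print(n); [print(o) for o in out[::2]]
E
```

```text
[0.71738866 0.18958181 0.28958364]
top
(-30, [81, 84, 83, 81, 81, 84, 92, 124, 158, 169, 160, 125, 90, 84, 92, 118])
(-22, [84, 83, 82, 84, 84, 85, 89, 124, 162, 169, 158, 126, 93, 82, 83, 103])
(-14, [83, 83, 84, 85, 83, 82, 92, 124, 160, 170, 157, 127, 94, 83, 86, 105])
(-6, [84, 83, 83, 85, 84, 82, 88, 129, 161, 169, 157, 125, 92, 83, 86, 102])
(2, [80, 83, 83, 85, 82, 80, 91, 127, 160, 168, 159, 125, 92, 80, 84, 104])
(10, [83, 82, 82, 83, 82, 82, 92, 131, 162, 169, 156, 125, 93, 83, 84, 104])
(18, [83, 84, 83, 83, 83, 87, 96, 128, 161, 170, 158, 126, 95, 85, 86, 105])
(26, [75, 72, 72, 72, 76, 76, 89, 130, 163, 169, 155, 125, 89, 80, 93, 120])
(34, [163, 160, 157, 158, 154, 141, 124, 85, 57, 57, 59, 68, 107, 137, 146, 138])
scene
(-30, [108, 109, 109, 109, 109, 109, 109, 109, 109, 109, 109, 109, 108, 108, 108, 109])
(-22, [109, 108, 109, 109, 109, 109, 109, 109, 109, 109, 109, 108, 109, 108, 108, 108])
(-14, [109, 109, 109, 109, 110, 109, 109, 108, 109, 109, 109, 109, 108, 108, 109, 108])
(-6, [109, 109, 109, 108, 108, 108, 109, 108, 109, 109, 109, 108, 108, 108, 109, 107])
(2, [109, 108, 108, 109, 108, 108, 108, 109, 109, 109, 108, 107, 108, 108, 107, 108])
(10, [109, 109, 108, 108, 108, 108, 109, 110, 109, 108, 108, 108, 108, 109, 108, 108])
(18, [109, 109, 109, 109, 109, 109, 109, 108, 109, 108, 108, 108, 109, 109, 109, 108])
(26, [110, 108, 109, 110, 108, 109, 108, 108, 108, 109, 108, 108, 109, 108, 107, 108])
(34, [108, 109, 108, 109, 109, 108, 108, 108, 108, 109, 108, 108, 108, 109, 108, 108])
```

```bash
python3 - <<'E'
from kp import *
f=grab_frame("top")
def prof(img,x0,x1,z,ys):
    g=cv2.cvtColor(cv2.imread(img),cv2.COLOR_BGR2GRAY).astype(np.float32); r=[]
    for y in ys:
        xs=np.arange(x0,x1,.25); uv=proj(f,np.array([st(x,y,z) for x in xs])).astype(np.float32)
        v=cv2.remap(g,uv[:,:1],uv[:,1:],cv2.INTER_CUBIC).ravel(); w=np.clip(v-110,0,None); r.append((w*xs).sum()/w.sum())
    return np.round(r,2),np.degrees(np.arctan(np.polyfit(ys,r,1)[0])).round(2)
ys=np.arange(-26,27,4.)
print("roller",prof("pics/top0.png",38,62,.0114*1e3,ys)); print("rollerH",prof("pics/top0.png",86,104,16,ys))
print("rod",prof("pics/top9.png",14,35,48,ys))
E
```

```text
roller (array([49.  , 49.05, 49.03, 49.21, 49.18, 49.1 , 49.25, 49.25, 49.29,
       49.29, 49.42, 49.35, 49.39, 49.5 ]), np.float64(0.49))
rollerH (array([94.  , 94.11, 94.14, 94.26, 94.17, 94.35, 94.38, 94.34, 94.42,
       94.46, 94.56, 94.68, 94.8 , 94.81]), np.float64(0.84))
rod (array([26.01, 25.97, 26.  , 26.04, 25.99, 25.89, 26.  , 25.94, 25.96,
       25.8 , 25.91, 25.93, 25.93, 25.78]), np.float64(-0.18))
```

The rod lies straight across the ramp: it stalled at 5.6 N and is parallel to the rollers within about 1°. The spool is seated and the robot is clear, so I'm handing in.

```bash
python3 -c "
from bench import job
print(job.hand_in())"
```

```text
the job is handed in; nothing more can be done
None
```

I handed the job in at about 21 s: the spool is seated in the cradle and the keeper arm lies across the ramp at its catch, parallel to the rollers within about 1° by camera; I touched nothing else, and no verdict came back.

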